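# Line up the wrench sockets by size on the socket rail

## Task

Line up the four loose steel sockets on the red socket rail, one standing upright in the middle of each white ring, from the narrowest next to the yellow end block to the widest next to the black one (go by diameter, not height). Do not tip a socket over, and leave the spray can, the bearing ring and the wrench where they are.

Things in the scene. Friction and masses are not known exactly. Their poses are not given: they have to be found in the camera images.
- socket_a: the narrowest wrench socket: a bright steel upright cylinder, 26 mm in diameter and 75 mm tall, with a dark hexagon on its top; loose, 0.1 to 0.7 kg. Origin at the centre of its underside, z up along its axis.
- socket_b: the second narrowest wrench socket: a bright steel upright cylinder, 34 mm in diameter and 52 mm tall, with a dark hexagon on its top; loose, 0.1 to 0.7 kg. Origin at the centre of its underside, z up along its axis.
- socket_c: the second widest wrench socket: a bright steel upright cylinder, 44 mm in diameter and 70 mm tall, with a dark hexagon on its top; loose, 0.1 to 0.7 kg. Origin at the centre of its underside, z up along its axis.
- socket_d: the widest wrench socket: a bright steel upright cylinder, 56 mm in diameter and 58 mm tall, with a dark hexagon on its top; loose, 0.1 to 0.7 kg. Origin at the centre of its underside, z up along its axis.
- rail: red socket rail, a fixed flat bar 80 x 410 mm and 12 mm thick lying on the bench. Origin at the centre of its underside; its y axis runs along the rail, x across it, z up. On its top are four white rings (68 mm outside) with a white centre dot, in one row on the centre line, at y = -120, -40, 40 and 120 mm. A block 22 mm high stands across each end: one yellow, one black.
- small_end: the yellow end block of the rail, 50 mm across the rail x 20 mm along it x 22 mm high, fixed on the rail's top at y = +185 or -185 mm of the rail (either end; it differs from start to start; the black block is at the other end). Origin at the centre of its underside. The row begins here: ring centres are 65, 145, 225 and 305 mm from it.
- spray_can: bystander: upright blue spray can, 66 mm in diameter, 180 mm tall; origin at the centre of its underside. Stands to the left of the work.
- bearing: bystander: brass-coloured bearing ring lying flat, 72 mm in diameter, 22 mm high; origin at the centre of its underside. Lies to the right of the work.
- wrench: bystander: steel wrench about 180 mm long, lying flat along its x axis, to the right of the rail.
Mind the look-alikes: they are no part of the job. What is shaped like the socket_b but green or turquoise is not meant.

How it is judged:
At the end, for the whole second after the job is handed in: All four sockets stand upright (within 0.1 rad) on the rail's top, released and at rest, each centred on its ring within 12 mm along and across the rail, in order of diameter 26, 34, 44, 56 mm counted from the yellow end block (horizontal distance between socket_a and small_end between 0.053 and 0.077 m and x of socket_a in the frame of rail between -0.012 and 0.012 m and y of socket_a in the frame of rail between -0.14 and 0.14 m and z of socket_a in the frame of rail between 0.008 and 0.016 m and angle between each of socket_a, socket_b, socket_c, socket_d's own z axis and vertical below 0.1 rad and linear speed of each of socket_a, socket_b, socket_c, socket_d below 0.02 m/s and angular speed of each of socket_a, socket_b, socket_c, socket_d below 0.2 rad/s and horizontal distance between socket_b and small_end between 0.133 and 0.157 m and x of socket_b in the frame of rail between -0.012 and 0.012 m and y of socket_b in the frame of rail between -0.14 and 0.14 m and z of socket_b in the frame of rail between 0.008 and 0.016 m and horizontal distance between socket_c and small_end between 0.213 and 0.237 m and x of socket_c in the frame of rail between -0.012 and 0.012 m and y of socket_c in the frame of rail between -0.14 and 0.14 m and z of socket_c in the frame of rail between 0.008 and 0.016 m and horizontal distance between socket_d and small_end between 0.293 and 0.317 m and x of socket_d in the frame of rail between -0.012 and 0.012 m and y of socket_d in the frame of rail between -0.14 and 0.14 m and z of socket_d in the frame of rail between 0.008 and 0.016 m); the robot touches nothing.
It fails at once if a socket is tipped over (angle between any of socket_a, socket_b, socket_c, socket_d's own z axis and vertical above 0.9 rad).
It fails at once if the spray can is disturbed (moved more than 25 mm) (distance of spray_can from where it was at the start of the episode above 0.025 m).
It fails at once if the bearing is disturbed (moved more than 25 mm) (distance of bearing from where it was at the start of the episode above 0.025 m).
It fails at once if the wrench is disturbed (moved more than 25 mm) (distance of wrench from where it was at the start of the episode above 0.025 m).
It also fails if it takes over 88 s, if anything falls off the work surface, if the arm or the gripper's body presses on something with over 40 N, if the wrist force passes 120 N, or if a joint passes its speed limit or range.

## Robot

A 6-joint arm with a two-finger parallel gripper is mounted at the origin on the work surface. World frame = base frame: x ahead of the robot, y to its left, z up, the work surface at z = 0. Lengths are in m, angles in rad, forces in N, time in s.
With the tool pointing down it reaches from about 0.35 to 0.85 m from the base axis. Payload 8.1 kg.
Tool frame: the origin (TCP) lies at the very end of the fingers, on their centre line; the grasp point (between the pads) lies 19 mm behind it; z points along the fingers, y is the line along which they close (so a half turn about z gives the same grasp; the last joint's range is limited). The gripper opens to 93 mm and grips with 3 to 60 N. Pads are 15 mm wide; open, the fingers measure 128 mm over their backs; the gripper's body (75 mm by 188 mm) begins 65 mm behind the grasp point.
Start: joints at [1.191, 0.13, 1.488, -0, 1.523, -0.085], TCP at [0.174, 0.574, 0.192] pointing down, gripper open.
Joint ranges: [-2.96, 2.96], [-0.89, 2.26], [0.02, 2.5], [-1.34, 4.48], [0, 2.73], [-2.66, 2.66]. Speed limits (rad/s): [2.39, 2.39, 2.79, 3.14, 3.14, 3.14].

## Interface

Orientations are given as a rotation vector (axis times angle).
In Python, from plant import monitor, eyes, ticket gives the robot as it stands.
- The arm moves only by the tool arm_command, never from a script. Its argument "deltas" is a list that holds one entry, the list of rows, each a list of 6 numbers: the shift along the world's x, y, z in cm, then the turn, a rotation vector about the world's x, y, z in degrees. In form: [[[tx, ty, tz, rx, ry, rz], ...]]. A call has 1 to 12 rows; each row shifts and turns the commanded pose from where the row before left it; what a row does not reach is not made up. A row lasts 1/12 s, in which the tool goes at most 41.7 mm and 7.16 degrees, less where a joint would pass 70% of its speed; a pose out of reach is approached as far as the arm can. A call is refused whole if a number of a shift passes 4.17 or a number of a turn 7.16, either way. A call with a gripper value outside its range is refused whole. "gripper" is the opening, from -1 (shut) to 1 (fully open), set as the call begins (left out, the last holds). The fingers move at their own pace and stop on an object; "squeeze" is the grip in N (left out, the last holds). Time passes only in rows, so rows that do not move let the fingers close. It gives the time, the measured TCP pose, the force, the opening and the grip force at its end, in the units of the state.
- monitor.read_state(): the state, without advancing time (a new reading comes with each control period).
- eyes.read_camera(name): name is "scene" or "top"; returns the picture (384x512x3 uint8, blue, green, red); there is no depth.
- eyes.camera_model(name): a dict with "fx", "fy", "cx", "cy" (pixels), "rvec" (rotation vector, rad) and "tvec" (3), from world to camera coordinates, as OpenCV has them. Camera axes: x right, y down, z forward; pixel columns grow to the right and rows downward; lengths in m; the calibration is good to about 2 mm. A picture is of the moment at which its call begins. camera_model takes no time and is no camera call.
- ticket.close_job(): hands the job in; it is judged then, once.
The state is a dict: "t": time; "q": joint angles; "dq": joint speeds; "joint_torque": joint torques, N m; "tool_pos": TCP position; "orientation": TCP orientation; "force": force on the tool from outside, world axes, zero at the start; "wrist_torque": the same for the moment, N m; "opening": finger opening in m; "gripper_force": force on a finger pad.
Only numpy, scipy, OpenCV 4.12 (cv2) and the standard library are available. Lean on these libraries where they do the work, as an engineer would, in place of code of your own. Each camera call takes 0.05 s, during which the arm holds its last target. There are 200 camera calls.

## Working session

There is one attempt and no reset: what is moved stays moved. The work goes in short steps, Python scripts to look and compute and a tool call to move; the robot and the scene stay as the last step left them, time stands still between calls to the robot, and variables do not carry over. Pictures are saved under pics/ and viewed, at most 14 in all, crops included, and the job is handed in when it is done.

Besides the shell and the picture viewer there is one more tool, called by a JSON object that holds its "fn" and its "kwargs". arm_command: Moves the arm, as the interface text tells. Its arguments: {"type":"object","properties":{"deltas":{"type":"array"},"gripper":{"type":"number"},"squeeze":{"type":"number"}},"required":["deltas"]}

```bash
mkdir -p pics; python3 - <<'E'
from plant import monitor, eyes, ticket
import cv2
for n in("scene","top"):
    im=eyes.read_camera(n); cv2.imwrite(f"pics/{n}0.png",im); print(n,eyes.camera_model(n))
print(monitor.read_state())
E
```

```text
scene {'fx': 355.59564081981546, 'fy': 355.59564081981546, 'cx': 254.2923468866884, 'cy': 188.83480337102029, 'rvec': array([ 1.73206067,  1.54817099, -0.79890104]), 'tvec': array([-0.06240467, -0.2496621 ,  1.26897764])}
top {'fx': 407.53629374852864, 'fy': 407.53629374852864, 'cx': 252.61791436100646, 'cy': 190.88108371436113, 'rvec': array([ 2.10269753, -2.15346063,  0.17656699]), 'tvec': array([0.0095445 , 0.49827345, 1.1574247 ])}
{'t': 0.1, 'q': array([ 1.19060143e+00,  1.31085966e-01,  1.48913398e+00, -1.29829893e-05,
        1.52298914e+00, -8.53879916e-02]), 'dq': array([-0.00046276, -0.00176406, -0.00270947,  0.00214356, -0.00042376,
        0.00117301]), 'joint_torque': array([ 7.18502974e-05, -5.61333954e+01, -4.93101668e+01,  7.70452595e-02,
        2.89845042e-02, -6.03157929e-06]), 'tool_pos': array([0.17410967, 0.57362119, 0.19071217]), 'orientation': array([-4.61352433e-01, -3.10716729e+00,  2.47502189e-03]), 'force': array([ 0.13978537, -0.46040612,  0.44018709]), 'wrist_torque': array([-0.05147187, -0.08346277,  0.01264891]), 'gripper_force': 0.0, 'opening': 0.0928968351752848}
```

View pics/scene0.png

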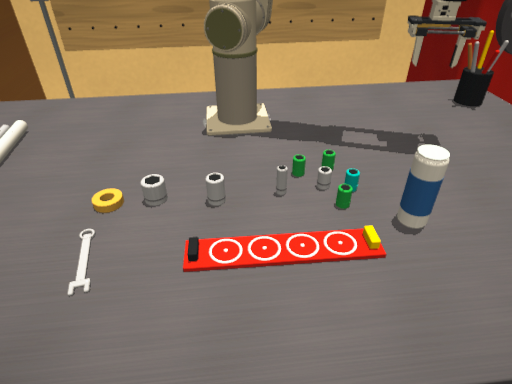

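View pics/top0.png

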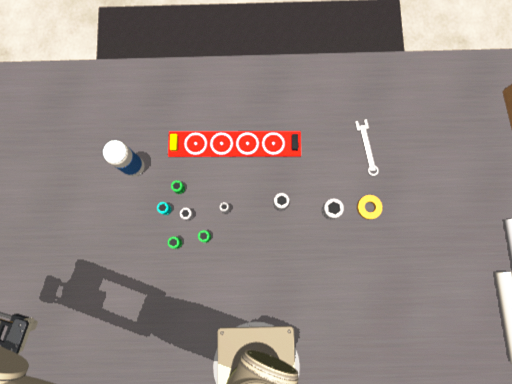

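Candidates in the top view:
- Bright steel: a (224,208), b (186,213), c (281,201), d (334,208).
- Look-alikes, not meant: green (177,186), (174,242) and (204,236), turquoise (164,208).
- The bearing is at (370,207).

Next is a close crop of both views, with triangulation.

```bash
python3 - <<'E'
import cv2
a=cv2.imread("pics/scene0.png")[145:275,130:390]; cv2.imwrite("pics/sc.png",cv2.resize(a,None,fx=3,fy=3,interpolation=cv2.INTER_CUBIC))
a=cv2.imread("pics/top0.png")[125:255,155:355]; cv2.imwrite("pics/tc.png",cv2.resize(a,None,fx=4,fy=4,interpolation=cv2.INTER_CUBIC))
E
```

```text
(no output)
```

View pics/sc.png

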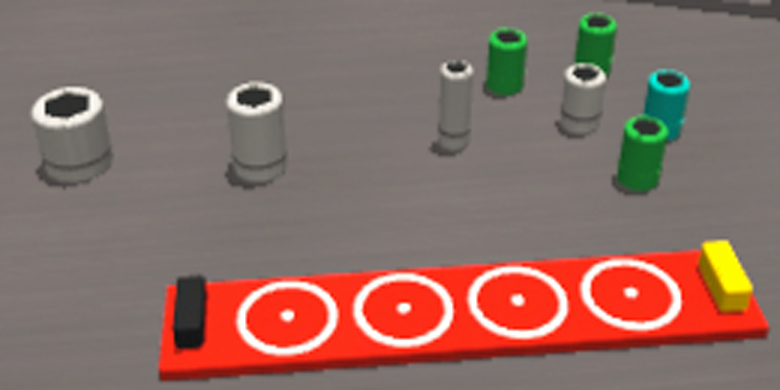

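View pics/tc.png

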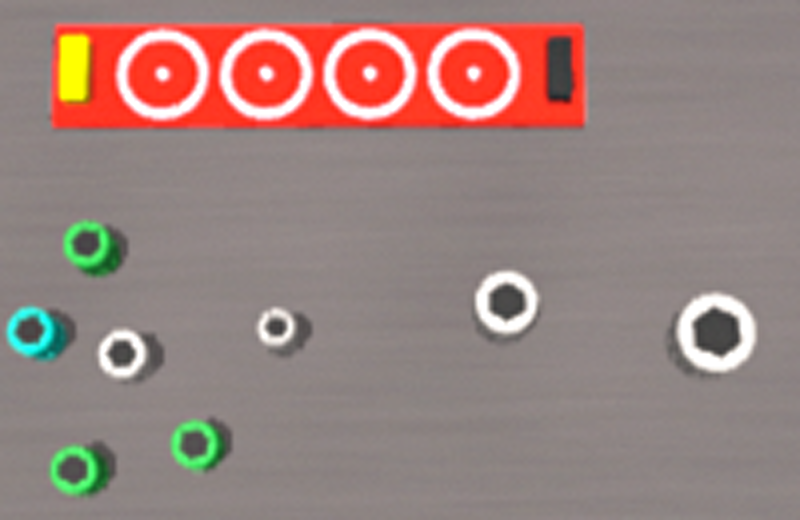

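The crops confirm the choice: the four grey-white steel sockets have clear dark hexagon tops. The scene crop shows a (456,67), b (585,73), c (255,95) and d (68,103). The four ring dots run from (631,293) next to yellow to (287,316) next to black. The green and turquoise pieces stand around b.

```bash
cat >h.py <<'E'
import cv2, numpy as np
from plant import monitor, eyes
def P(n):
    m=eyes.camera_model(n); K=np.array([[m['fx'],0,m['cx']],[0,m['fy'],m['cy']],[0,0,1]])
    return K, cv2.Rodrigues(m['rvec'])[0], np.array(m['tvec'],float)
def tri(us,ut):
    A=[]
    for n,u in(("scene",us),("top",ut)):
        K,R,t=P(n); A.append((K@np.c_[R,t],np.array(u,float)))
    X=cv2.triangulatePoints(A[0][0],A[1][0],A[0][1].reshape(2,1),A[1][1].reshape(2,1))
    return (X[:3]/X[3]).ravel()
def atz(n,u,z):
    K,R,t=P(n); d=R.T@np.linalg.inv(K)@np.array([*u,1.]); c=-R.T@t
    return c+d*(z-c[2])/d[2]
E
python3 - <<'E'
from h import *
names="a b c d r1 r2 r3 r4 g1 tq g3 g4".split()
T=[(276,327),(122,354),(506,302),(716,332),(162,74),(266,74),(370,74),(473,74),(87,243),(32,330),(75,469),(195,443)]
S=[(456,67),(585,73),(255,95),(68,103),(631,293),(517,300),(403,308),(287,316),(647,127),(669,78),(597,20),(508,36)]
H=[75,52,70,58,12,12,12,12,52,52,52,52]
f=lambda p,k,o:((p[0]+.5)/k-.5+o[0],(p[1]+.5)/k-.5+o[1])
for n,t,s,h in zip(names,T,S,H):
    t=f(t,4,(155,125)); s=f(s,3,(130,145)); print(n,tri(s,t).round(4),atz("top",t,h/1e3)[:2].round(4),atz("scene",s,h/1e3)[:2].round(4))
R=cv2.Rodrigues(monitor.read_state()['orientation'])[0]; print(R.round(3))
E
```

```text
a [0.4502 0.0815 0.0745] [0.45   0.0811] [0.451  0.0818]
b [0.4364 0.1953 0.0511] [0.4362 0.1948] [0.4378 0.1954]
c [ 0.4648 -0.0828  0.07  ] [ 0.4648 -0.0835] [ 0.4648 -0.0819]
d [ 0.4408 -0.2338  0.0585] [ 0.441  -0.2347] [ 0.4403 -0.2328]
r1 [0.658  0.1722 0.0117] [0.6579 0.172 ] [0.6583 0.1724]
r2 [0.6558 0.0917 0.012 ] [0.6558 0.0916] [0.6559 0.0919]
r3 [0.6539 0.0117 0.0116] [0.6538 0.0113] [0.6543 0.0122]
r4 [ 0.6519 -0.0679  0.0112] [ 0.6517 -0.0681] [ 0.6527 -0.0676]
g1 [0.5191 0.222  0.0513] [0.5187 0.221 ] [0.52   0.2227]
tq [0.4554 0.2611 0.0531] [0.4553 0.2604] [0.4538 0.263 ]
g3 [0.3542 0.2284 0.0533] [0.3541 0.2281] [0.352 0.23 ]
g4 [0.3707 0.1426 0.0524] [0.3706 0.142 ] [0.3701 0.1436]
[[-0.957  0.291 -0.001]
 [ 0.291  0.957 -0.002]
 [ 0.    -0.002 -1.   ]]
```

{"fn": "arm_command", "kwargs": {"deltas": [[[1.73, -3.08, 0, 0, 0, -4.66], [1.73, -3.08, 0, 0, 0, -4.66], [1.73, -3.08, 0, 0, 0, -4.66], [1.73, -3.08, 0, 0, 0, -4.66], [1.73, -3.08, 0, 0, 0, -4.66], [1.73, -3.08, 0, 0, 0, -4.66], [1.73, -3.08, 0, 0, 0, -4.66], [1.73, -3.08, 0, 0, 0, -4.66], [1.73, -3.08, 0, 0, 0, -4.66], [1.73, -3.08, 0, 0, 0, -4.66], [1.73, -3.08, 0, 0, 0, -4.66], [1.73, -3.08, 0, 0, 0, -4.66]]], "gripper": 1, "squeeze": 25}}

```text
t: 1.1
tool_pos: [0.3822, 0.2028, 0.1914]
orientation: [-1.869, -2.525, 0.0]
force: [1.1, 1.1, 1.0]
opening: 0.0929
gripper_force: 0.0
```

{"fn": "arm_command", "kwargs": {"deltas": [[[1.73, -3.08, 0, 0, 0, -4.66], [1.73, -3.08, 0, 0, 0, -4.66], [1.73, -3.08, 0, 0, 0, -4.66], [1.73, -3.08, 0, 0, 0, -4.66], [0, 0, 0, 0, 0, 0], [0, 0, 0, 0, 0, 0]]]}}

```text
t: 1.6
tool_pos: [0.4512, 0.0798, 0.1911]
orientation: [-2.252, -2.189, 0.001]
force: [-0.3, 0.2, 0.7]
opening: 0.0929
gripper_force: 0.0
```

```bash
cat >>h.py <<'E'
def go(x,y,z):
    s=monitor.read_state(); R=cv2.Rodrigues(s['orientation'])[0]
    psi=np.radians(-1.5); c,sn=np.cos(psi),np.sin(psi)
    G=np.array([[-c*-1,0,0]]) if 0 else np.array([[sn,c,0],[-c,sn,0],[0,0,-1]])
    G=np.c_[np.cross(np.array([c,sn,0]),[0,0,-1]),[c,sn,0],[0,0,-1]]
    print("d cm",((np.array([x,y,z])-s['tool_pos'])*100).round(2),"deg",np.degrees(cv2.Rodrigues(G@R.T)[0].ravel()).round(2),"t",s['t'],"open",s['opening'],"F",s['force'].round(1))
E
sed -i '/if 0 else/d' h.py
python3 - <<'E'
from h import *
go(.4502,.0815,.02)
print(tri((415,222),(130,166)),atz("top",(118,152),.18),atz("scene",(432,153),.18))
E
```

```text
d cm [ -0.1    0.17 -17.11] deg [ 0.   -0.07  0.15] t 1.6 open 0.09294133295649525 F [-0.3  0.2  0.7]
[ 0.59442447  0.37597523 -0.0075325 ] [0.58813632 0.35211466 0.18      ] [0.59835673 0.35675652 0.18      ]
```

{"fn": "arm_command", "kwargs": {"deltas": [[[-0.1, 0.17, -3, 0, 0, 0], [0, 0, -3, 0, 0, 0], [0, 0, -3, 0, 0, 0], [0, 0, -3, 0, 0, 0], [0, 0, -2, 0, 0, 0], [0, 0, -1.5, 0, 0, 0], [0, 0, -1, 0, 0, 0], [0, 0, -0.6, 0, 0, 0], [0, 0, 0, 0, 0, 0]]]}}

```text
t: 2.35
tool_pos: [0.449, 0.0837, 0.0196]
orientation: [-2.247, -2.194, 0.002]
force: [-0.2, 0.4, 1.0]
opening: 0.0931
gripper_force: 0.0
```

{"fn": "arm_command", "kwargs": {"deltas": [[[0, 0, 0, 0, 0, 0], [0, 0, 0, 0, 0, 0], [0, 0, 0, 0, 0, 0], [0, 0, 0, 0, 0, 0], [0, 0, 0, 0, 0, 0], [0, 0, 0, 0, 0, 0], [0, 0, 0, 0, 0, 0], [0, 0, 0, 0, 0, 0], [0, 0, 0, 0, 0, 0], [0, 0, 0, 0, 0, 0]]], "gripper": -1}}

```text
t: 3.18
tool_pos: [0.4501, 0.083, 0.0206]
orientation: [-2.249, -2.193, 0.0]
force: [-1.2, 0.0, -0.7]
opening: 0.0306
gripper_force: 0.0
```

{"fn": "arm_command", "kwargs": {"deltas": [[[0, 0, 0, 0, 0, 0], [0, 0, 0, 0, 0, 0], [0, 0, 0, 0, 0, 0], [0, 0, 0, 0, 0, 0]]]}}

```text
t: 3.52
tool_pos: [0.4501, 0.083, 0.0206]
orientation: [-2.249, -2.193, 0.0]
force: [0.7, 0.1, 0.4]
opening: 0.0255
gripper_force: 25.0
```

{"fn": "arm_command", "kwargs": {"deltas": [[[0, 0, 1, 0, 0, 0], [0, 0, 2, 0, 0, 0], [0, 0, 3, 0, 0, 0], [0, 0, 3, 0, 0, 0], [0, 0, 2, 0, 0, 0], [0, 0, 0, 0, 0, 0], [0, 0, 0, 0, 0, 0]]]}}

```text
t: 4.1
tool_pos: [0.4512, 0.0831, 0.1321]
orientation: [2.248, 2.192, 0.004]
force: [0.2, -0.8, -3.0]
opening: 0.0254
gripper_force: 25.0
```

```bash
python3 - <<'E'
from h import *
go(.658,.1722,.033)
E
```

```text
d cm [20.68  8.91 -9.91] deg [-0.01  0.18 -0.05] t 4.1 open 0.02537458786984538 F [ 0.2 -0.8 -3. ]
```

{"fn": "arm_command", "kwargs": {"deltas": [[[1.5, 0.65, 0, 0, 0, 0], [2.96, 1.29, 0, 0, 0, 0], [2.96, 1.29, 0, 0, 0, 0], [2.96, 1.29, 0, 0, 0, 0], [2.96, 1.29, 0, 0, 0, 0], [2.96, 1.29, 0, 0, 0, 0], [2.9, 1.25, 0, 0, 0, 0], [1.5, 0.65, 0, 0, 0, 0], [0, 0, -3, 0, 0, 0], [0, 0, -2, 0, 0, 0], [0, 0, -1, 0, 0, 0], [0, 0, 0, 0, 0, 0]]]}}

```text
t: 5.1
tool_pos: [0.653, 0.1723, 0.0644]
orientation: [-2.246, -2.189, 0.013]
force: [-1.4, -0.1, -2.2]
opening: 0.0253
gripper_force: 25.0
```

```bash
python3 - <<'E'
from h import *
go(.658,.173,.033)
E
```

```text
d cm [ 0.5   0.07 -3.14] deg [ 0.1  -0.54 -0.05] t 5.1 open 0.025252058489709208 F [-1.4 -0.1 -2.2]
```

{"fn": "arm_command", "kwargs": {"deltas": [[[0, 0, 0, 0, 0, 0], [0, 0, 0, 0, 0, 0]]]}}

```text
t: 5.27
tool_pos: [0.6576, 0.173, 0.0717]
orientation: [2.249, 2.193, 0.002]
force: [0.4, -0.5, -1.5]
opening: 0.0256
gripper_force: 25.0
```

```bash
python3 - <<'E'
from h import *
go(.658,.173,.033)
E
```

```text
d cm [ 0.04 -0.   -3.87] deg [-0.01  0.07 -0.04] t 5.2667 open 0.025624838070265096 F [ 0.4 -0.5 -1.5]
```

{"fn": "arm_command", "kwargs": {"deltas": [[[0, 0, -2, 0, 0, 0], [0, 0, -1, 0, 0, 0], [0, 0, -0.5, 0, 0, 0], [0, 0, -0.2, 0, 0, 0], [0, 0, -0.15, 0, 0, 0], [0, 0, 0, 0, 0, 0], [0, 0, 0, 0, 0, 0], [0, 0, 0, 0, 0, 0]]]}}

```text
t: 5.93
tool_pos: [0.6577, 0.1731, 0.0329]
orientation: [2.249, 2.193, 0.002]
force: [1.0, -0.1, -1.5]
opening: 0.0253
gripper_force: 25.0
```

{"fn": "arm_command", "kwargs": {"deltas": [[[0, 0, 0, 0, 0, 0], [0, 0, 0, 0, 0, 0], [0, 0, 0, 0, 0, 0], [0, 0, 0, 0, 0, 0], [0, 0, 0, 0, 0, 0], [0, 0, 0, 0, 0, 0], [0, 0, 1, 0, 0, 0], [0, 0, 3, 0, 0, 0], [0, 0, 3, 0, 0, 0], [0, 0, 3, 0, 0, 0], [0, 0, 2, 0, 0, 0]]], "gripper": 1}}

```text
t: 6.85
tool_pos: [0.6584, 0.1733, 0.1569]
orientation: [2.248, 2.192, 0.005]
force: [0.2, 0.2, 0.6]
opening: 0.0915
gripper_force: 0.0
```

```bash
python3 - <<'E'
from h import *
go(.4364,.1953,.02)
cv2.imwrite("pics/s1.png",cv2.resize(eyes.read_camera("scene")[130:280,130:400],None,fx=2.5,fy=2.5))
E
```

```text
d cm [-22.2    2.2  -13.69] deg [-0.04  0.24 -0.05] t 6.85 open 0.09150489101456791 F [0.2 0.2 0.6]
```

View pics/s1.png

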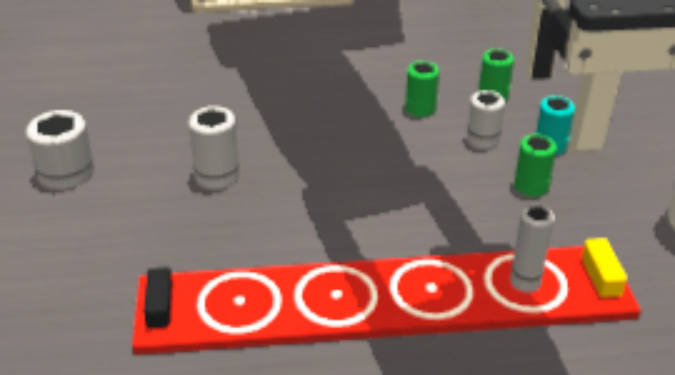

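Socket a stands upright in the ring next to the yellow block (about (535,245) in the crop). The rest of the scene is undisturbed. Next is b.

{"fn": "arm_command", "kwargs": {"deltas": [[[-1.7, 0.15, 0, 0, 0, 0], [-3.4, 0.35, 0, 0, 0, 0], [-3.4, 0.35, 0, 0, 0, 0], [-3.4, 0.35, 0, 0, 0, 0], [-3.4, 0.35, 0, 0, 0, 0], [-3.4, 0.35, 0, 0, 0, 0], [-2, 0.2, 0, 0, 0, 0], [-1.5, 0.1, 0, 0, 0, 0], [0, 0, -3, 0, 0, 0], [0, 0, -3, 0, 0, 0], [0, 0, 0, 0, 0, 0], [0, 0, 0, 0, 0, 0]]]}}

```text
t: 7.9
tool_pos: [0.4336, 0.1946, 0.0914]
orientation: [-2.248, -2.192, 0.005]
force: [-0.5, -0.3, 0.2]
opening: 0.0927
gripper_force: 0.0
```

```bash
python3 - <<'E'
from h import *
go(.4364,.1953,.02)
E
```

```text
d cm [ 0.28  0.07 -7.14] deg [ 0.06 -0.19 -0.05] t 7.9 open 0.09273934791690418 F [-0.5 -0.3  0.2]
```

{"fn": "arm_command", "kwargs": {"deltas": [[[0, 0, -3, 0, 0, 0], [0, 0, -2, 0, 0, 0], [0, 0, -1, 0, 0, 0], [0, 0, -0.8, 0, 0, 0], [0, 0, -0.3, 0, 0, 0], [0, 0, 0, 0, 0, 0], [0, 0, 0, 0, 0, 0], [0, 0, 0, 0, 0, 0]]]}}

```text
t: 8.57
tool_pos: [0.4362, 0.1954, 0.0225]
orientation: [2.249, 2.193, 0.003]
force: [0.4, 0.1, -1.5]
opening: 0.0931
gripper_force: 0.0
```

{"fn": "arm_command", "kwargs": {"deltas": [[[0, 0, 0, 0, 0, 0], [0, 0, 0, 0, 0, 0], [0, 0, 0, 0, 0, 0], [0, 0, 0, 0, 0, 0], [0, 0, 0, 0, 0, 0], [0, 0, 0, 0, 0, 0], [0, 0, 0, 0, 0, 0], [0, 0, 0, 0, 0, 0], [0, 0, 0, 0, 0, 0], [0, 0, 0, 0, 0, 0], [0, 0, 0, 0, 0, 0], [0, 0, 0, 0, 0, 0]]], "gripper": -1}}

```text
t: 9.57
tool_pos: [0.4353, 0.195, 0.0212]
orientation: [2.249, 2.193, 0.001]
force: [1.0, -1.1, -0.6]
opening: 0.032
gripper_force: 25.0
```

{"fn": "arm_command", "kwargs": {"deltas": [[[0, 0, 1, 0, 0, 0], [0, 0, 2, 0, 0, 0], [0, 0, 3, 0, 0, 0], [0, 0, 3, 0, 0, 0], [0, 0, 2, 0, 0, 0], [1.5, -0.7, 0, 0, 0, 0], [3, -1.4, 0, 0, 0, 0], [3, -1.4, 0, 0, 0, 0], [3, -1.4, 0, 0, 0, 0], [3, -1.4, 0, 0, 0, 0], [3, -1.4, 0, 0, 0, 0], [3, -1.4, 0, 0, 0, 0]]]}}

```text
t: 10.57
tool_pos: [0.6309, 0.1032, 0.1312]
orientation: [-2.249, -2.193, 0.001]
force: [0.1, 0.5, -1.3]
opening: 0.032
gripper_force: 25.0
```

{"fn": "arm_command", "kwargs": {"deltas": [[[1.5, -0.8, 0, 0, 0, 0], [1.0, -0.4, -1, 0, 0, 0], [0, 0, -3, 0, 0, 0], [0, 0, -2, 0, 0, 0], [0, 0, 0, 0, 0, 0], [0, 0, 0, 0, 0, 0], [0, 0, 0, 0, 0, 0], [0, 0, 0, 0, 0, 0]]]}}

```text
t: 11.23
tool_pos: [0.6565, 0.0923, 0.0737]
orientation: [2.248, 2.192, 0.004]
force: [-0.7, 0.3, -2.5]
opening: 0.0322
gripper_force: 25.0
```

```bash
python3 - <<'E'
from h import *
go(.6558,.0917,.0335)
E
```

```text
d cm [-0.07 -0.06 -4.02] deg [-0.01  0.19 -0.06] t 11.2333 open 0.03223684325924756 F [-0.7  0.3 -2.5]
```

{"fn": "arm_command", "kwargs": {"deltas": [[[-0.07, -0.06, -2, 0, 0, 0], [0, 0, -1, 0, 0, 0], [0, 0, -0.5, 0, 0, 0], [0, 0, -0.3, 0, 0, 0], [0, 0, -0.15, 0, 0, 0], [0, 0, 0, 0, 0, 0], [0, 0, 0, 0, 0, 0], [0, 0, 0, 0, 0, 0]]]}}

```text
t: 11.9
tool_pos: [0.655, 0.0915, 0.033]
orientation: [2.249, 2.193, 0.001]
force: [-2.5, -0.1, 5.4]
opening: 0.0319
gripper_force: 25.0
```

{"fn": "arm_command", "kwargs": {"deltas": [[[0, 0, 0, 0, 0, 0], [0, 0, 0, 0, 0, 0], [0, 0, 0, 0, 0, 0], [0, 0, 0, 0, 0, 0], [0, 0, 0, 0, 0, 0], [0, 0, 0, 0, 0, 0], [0, 0, 1, 0, 0, 0], [0, 0, 3, 0, 0, 0], [0, 0, 3, 0, 0, 0], [0, 0, 3, 0, 0, 0], [0, 0, 2, 0, 0, 0]]], "gripper": 1}}

```text
t: 12.82
tool_pos: [0.6557, 0.0915, 0.1563]
orientation: [2.247, 2.191, 0.005]
force: [0.3, 0.1, 0.5]
opening: 0.0923
gripper_force: 0.0
```

{"fn": "arm_command", "kwargs": {"deltas": [[[-1.4, -1.2, 0, 0, 0, 0], [-2.6, -2.4, 0, 0, 0, 0], [-2.6, -2.4, 0, 0, 0, 0], [-2.6, -2.4, 0, 0, 0, 0], [-2.6, -2.4, 0, 0, 0, 0], [-2.6, -2.4, 0, 0, 0, 0], [-2.6, -2.4, 0, 0, 0, 0], [-2.0, -1.8, 0, 0, 0, 0], [0, 0, -3, 0, 0, 0], [0, 0, -2, 0, 0, 0], [0, 0, 0, 0, 0, 0], [0, 0, 0, 0, 0, 0]]]}}

```text
t: 13.82
tool_pos: [0.4636, -0.0824, 0.1016]
orientation: [-2.248, -2.192, 0.001]
force: [-0.2, -0.2, 0.4]
opening: 0.0934
gripper_force: 0.0
```

```bash
python3 - <<'E'
from h import *
cv2.imwrite("pics/s2.png",cv2.resize(eyes.read_camera("scene")[130:280,130:400],None,fx=2.5,fy=2.5))
go(.4648,-.0828,.02)
E
```

```text
d cm [ 0.   -0.02 -8.28] deg [ 0.01  0.03 -0.06] t 13.8667 open 0.09283674709431984 F [-0.3 -1.1  0.2]
```

View pics/s2.png

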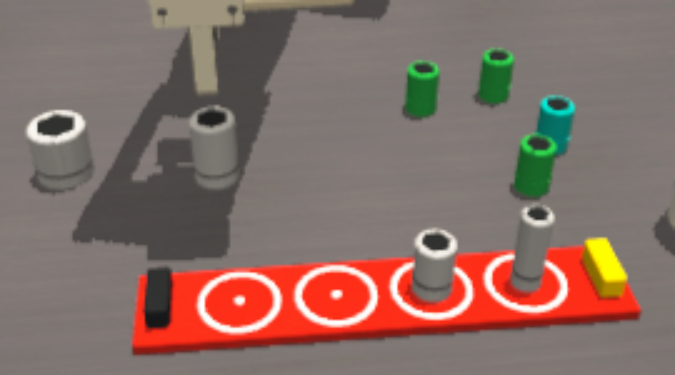

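Socket b stands upright in the second ring (435,285) and a is still in the first. The gripper hangs over c. Descend and grip.

{"fn": "arm_command", "kwargs": {"deltas": [[[0, 0, -3, 0, 0, 0], [0, 0, -2, 0, 0, 0], [0, 0, -1.5, 0, 0, 0], [0, 0, -1.2, 0, 0, 0], [0, 0, -0.6, 0, 0, 0], [0, 0, 0, 0, 0, 0], [0, 0, 0, 0, 0, 0], [0, 0, 0, 0, 0, 0]]]}}

```text
t: 14.53
tool_pos: [0.4658, -0.0828, 0.0203]
orientation: [2.248, 2.192, 0.002]
force: [0.4, 0.3, -0.1]
opening: 0.093
gripper_force: 0.0
```

{"fn": "arm_command", "kwargs": {"deltas": [[[0, 0, 0, 0, 0, 0], [0, 0, 0, 0, 0, 0], [0, 0, 0, 0, 0, 0], [0, 0, 0, 0, 0, 0], [0, 0, 0, 0, 0, 0], [0, 0, 0, 0, 0, 0], [0, 0, 0, 0, 0, 0], [0, 0, 0, 0, 0, 0], [0, 0, 0, 0, 0, 0], [0, 0, 0, 0, 0, 0], [0, 0, 0, 0, 0, 0], [0, 0, 0, 0, 0, 0]]], "gripper": -1}}

```text
t: 15.53
tool_pos: [0.4645, -0.0826, 0.0187]
orientation: [2.249, 2.193, 0.0]
force: [0.9, -0.1, -0.1]
opening: 0.0434
gripper_force: 25.0
```

{"fn": "arm_command", "kwargs": {"deltas": [[[0, 0, 1, 0, 0, 0], [0, 0, 2, 0, 0, 0], [0, 0, 3, 0, 0, 0], [0, 0, 3, 0, 0, 0], [0, 0, 2, 0, 0, 0], [1.4, 0.7, 0, 0, 0, 0], [2.7, 1.35, 0, 0, 0, 0], [2.7, 1.35, 0, 0, 0, 0], [2.7, 1.35, 0, 0, 0, 0], [2.7, 1.35, 0, 0, 0, 0], [2.7, 1.35, 0, 0, 0, 0], [2, 1, 0, 0, 0, 0]]]}}

```text
t: 16.53
tool_pos: [0.6346, 0.0033, 0.1285]
orientation: [-2.248, -2.193, 0.001]
force: [1.6, -0.5, -2.3]
opening: 0.0434
gripper_force: 25.0
```

{"fn": "arm_command", "kwargs": {"deltas": [[[1.4, 0.7, 0, 0, 0, 0], [0.6, 0.3, -1, 0, 0, 0], [0, 0, -3, 0, 0, 0], [0, 0, -2, 0, 0, 0], [0, 0, 0, 0, 0, 0], [0, 0, 0, 0, 0, 0], [0, 0, 0, 0, 0, 0], [0, 0, 0, 0, 0, 0]]]}}

```text
t: 17.2
tool_pos: [0.6546, 0.0116, 0.071]
orientation: [2.248, 2.191, 0.003]
force: [-0.6, -0.5, -3.3]
opening: 0.0434
gripper_force: 25.0
```

```bash
python3 - <<'E'
from h import *
go(.6539,.0117,.0325)
E
```

```text
d cm [-0.07  0.01 -3.85] deg [ 0.01  0.18 -0.03] t 17.2 open 0.04340735035415673 F [-0.6 -0.5 -3.3]
```

{"fn": "arm_command", "kwargs": {"deltas": [[[-0.05, 0, -2, 0, 0, 0], [0, 0, -1, 0, 0, 0], [0, 0, -0.5, 0, 0, 0], [0, 0, -0.2, 0, 0, 0], [0, 0, -0.1, 0, 0, 0], [0, 0, 0, 0, 0, 0], [0, 0, 0, 0, 0, 0], [0, 0, 0, 0, 0, 0]]]}}

```text
t: 17.87
tool_pos: [0.6535, 0.0119, 0.0315]
orientation: [2.249, 2.193, 0.001]
force: [1.4, -0.2, -2.8]
opening: 0.0435
gripper_force: 25.0
```

{"fn": "arm_command", "kwargs": {"deltas": [[[0, 0, 0, 0, 0, 0], [0, 0, 0, 0, 0, 0], [0, 0, 0, 0, 0, 0], [0, 0, 0, 0, 0, 0], [0, 0, 0, 0, 0, 0], [0, 0, 0, 0, 0, 0], [0, 0, 1, 0, 0, 0], [0, 0, 3, 0, 0, 0], [0, 0, 3, 0, 0, 0], [0, 0, 3, 0, 0, 0], [0, 0, 2, 0, 0, 0]]], "gripper": 1}}

```text
t: 18.78
tool_pos: [0.6542, 0.0119, 0.1552]
orientation: [2.247, 2.191, 0.004]
force: [0.0, -0.0, 1.0]
opening: 0.0928
gripper_force: 0.0
```

```bash
python3 - <<'E'
from h import *
go(.4408,-.2338,.02)
E
```

```text
d cm [-21.34 -24.57 -13.52] deg [ 0.01  0.23 -0.05] t 18.7833 open 0.09276883814514025 F [ 0. -0.  1.]
```

{"fn": "arm_command", "kwargs": {"deltas": [[[-1.3, -1.5, 0, 0, 0, 0], [-2.4, -2.8, 0, 0, 0, 0], [-2.4, -2.8, 0, 0, 0, 0], [-2.4, -2.8, 0, 0, 0, 0], [-2.4, -2.8, 0, 0, 0, 0], [-2.4, -2.8, 0, 0, 0, 0], [-2.4, -2.8, 0, 0, 0, 0], [-2.4, -2.8, 0, 0, 0, 0], [-2.0, -2.2, 0, 0, 0, 0], [-1.2, -1.3, -2, 0, 0, 0], [0, 0, -3, 0, 0, 0], [0, 0, 0, 0, 0, 0]]]}}

```text
t: 19.78
tool_pos: [0.4365, -0.2332, 0.0964]
orientation: [-2.248, -2.186, 0.002]
force: [-0.4, 1.1, -1.5]
opening: 0.0931
gripper_force: 0.0
```

{"fn": "arm_command", "kwargs": {"deltas": [[[0, 0, 0, 0, 0, 0], [0, 0, 0, 0, 0, 0]]]}}

```text
t: 19.95
tool_pos: [0.4406, -0.234, 0.1021]
orientation: [2.248, 2.193, 0.001]
force: [-0.2, -0.2, 0.2]
opening: 0.093
gripper_force: 0.0
```

```bash
python3 - <<'E'
from h import *
go(.4408,-.2338,.02)
E
```

```text
d cm [ 0.02  0.02 -8.21] deg [ 0.02  0.05 -0.08] t 19.95 open 0.0930138008409094 F [-0.2 -0.2  0.2]
```

{"fn": "arm_command", "kwargs": {"deltas": [[[0, 0, -3, 0, 0, 0], [0, 0, -2, 0, 0, 0], [0, 0, -1.5, 0, 0, 0], [0, 0, -1.2, 0, 0, 0], [0, 0, -0.5, 0, 0, 0], [0, 0, 0, 0, 0, 0], [0, 0, 0, 0, 0, 0], [0, 0, 0, 0, 0, 0]]]}}

```text
t: 20.62
tool_pos: [0.441, -0.2346, 0.0201]
orientation: [2.248, 2.192, 0.001]
force: [0.8, -0.8, 0.3]
opening: 0.0925
gripper_force: 0.0
```

{"fn": "arm_command", "kwargs": {"deltas": [[[0, 0, 0, 0, 0, 0], [0, 0, 0, 0, 0, 0], [0, 0, 0, 0, 0, 0], [0, 0, 0, 0, 0, 0], [0, 0, 0, 0, 0, 0], [0, 0, 0, 0, 0, 0], [0, 0, 0, 0, 0, 0], [0, 0, 0, 0, 0, 0], [0, 0, 0, 0, 0, 0], [0, 0, 0, 0, 0, 0], [0, 0, 0, 0, 0, 0], [0, 0, 0, 0, 0, 0]]], "gripper": -1, "squeeze": 30}}

```text
t: 21.62
tool_pos: [0.4402, -0.2341, 0.0188]
orientation: [2.249, 2.193, 0.0]
force: [3.7, 1.5, 0.6]
opening: 0.0545
gripper_force: 30.0
```

{"fn": "arm_command", "kwargs": {"deltas": [[[0, 0, 1, 0, 0, 0], [0, 0, 2, 0, 0, 0], [0, 0, 3, 0, 0, 0], [0, 0, 3, 0, 0, 0], [0, 0, 2, 0, 0, 0], [0, 0, 0, 0, 0, 0], [0, 0, 0, 0, 0, 0]]]}}

```text
t: 22.2
tool_pos: [0.44, -0.2344, 0.1291]
orientation: [2.249, 2.192, -0.0]
force: [0.7, -0.1, -6.1]
opening: 0.055
gripper_force: 30.0
```

```bash
python3 - <<'E'
from h import *
go(.6519,-.0679,.0325)
E
```

```text
d cm [21.19 16.65 -9.66] deg [ 0.05  0.05 -0.04] t 22.2 open 0.054990369839943196 F [ 0.7 -0.1 -6.1]
```

{"fn": "arm_command", "kwargs": {"deltas": [[[1.4, 1.1, 0, 0, 0, 0], [2.7, 2.1, 0, 0, 0, 0], [2.7, 2.1, 0, 0, 0, 0], [2.7, 2.1, 0, 0, 0, 0], [2.7, 2.1, 0, 0, 0, 0], [2.7, 2.15, 0, 0, 0, 0], [2.7, 2.15, 0, 0, 0, 0], [2.2, 1.8, 0, 0, 0, 0], [1.4, 1.1, 0, 0, 0, 0], [0, 0, 0, 0, 0, 0], [0, 0, 0, 0, 0, 0]]]}}

```text
t: 23.12
tool_pos: [0.6501, -0.066, 0.1246]
orientation: [-2.244, -2.192, 0.006]
force: [0.1, -0.6, -6.7]
opening: 0.0547
gripper_force: 30.0
```

{"fn": "arm_command", "kwargs": {"deltas": [[[0, 0, -2, 0, 0, 0], [0, 0, -2, 0, 0, 0], [0, 0, -2, 0, 0, 0], [0, 0, 0, 0, 0, 0], [0, 0, 0, 0, 0, 0], [0, 0, 0, 0, 0, 0]]]}}

```text
t: 23.62
tool_pos: [0.6514, -0.0677, 0.0689]
orientation: [-2.25, -2.192, 0.001]
force: [0.5, -0.4, -4.8]
opening: 0.0549
gripper_force: 30.0
```

```bash
python3 - <<'E'
from h import *
go(.6519,-.0679,.0317)
E
```

```text
d cm [ 0.05 -0.02 -3.72] deg [ 0.   -0.03 -0.01] t 23.6167 open 0.05492014716862628 F [ 0.5 -0.4 -4.8]
```

{"fn": "arm_command", "kwargs": {"deltas": [[[0, 0, -2, 0, 0, 0], [0, 0, -1, 0, 0, 0], [0, 0, -0.4, 0, 0, 0], [0, 0, -0.2, 0, 0, 0], [0, 0, -0.1, 0, 0, 0], [0, 0, 0, 0, 0, 0], [0, 0, 0, 0, 0, 0], [0, 0, 0, 0, 0, 0]]]}}

```text
t: 24.28
tool_pos: [0.6525, -0.0672, 0.0325]
orientation: [2.249, 2.192, 0.001]
force: [0.6, -0.0, -6.1]
opening: 0.0552
gripper_force: 30.0
```

{"fn": "arm_command", "kwargs": {"deltas": [[[0, 0, 0, 0, 0, 0], [0, 0, 0, 0, 0, 0], [0, 0, 0, 0, 0, 0], [0, 0, 0, 0, 0, 0], [0, 0, 0, 0, 0, 0], [0, 0, 0, 0, 0, 0], [0, 0, 1, 0, 0, 0], [0, 0, 3, 0, 0, 0], [0, 0, 3, 0, 0, 0], [0, 0, 3, 0, 0, 0], [0, 0, 2, 0, 0, 0]]], "gripper": 1}}

```text
t: 25.2
tool_pos: [0.6532, -0.0673, 0.1562]
orientation: [2.247, 2.191, 0.004]
force: [0.1, 0.2, 0.4]
opening: 0.0932
gripper_force: 0.0
```

{"fn": "arm_command", "kwargs": {"deltas": [[[-3, -1, 0, 0, 0, 0], [-3, -1, 0, 0, 0, 0], [-3, -1, 0, 0, 0, 0], [-3, -1, 0, 0, 0, 0], [-3, -1, 0, 0, 0, 0], [-3, -1, 0, 0, 0, 0], [-3, -1, 0, 0, 0, 0], [0, 0, 0, 0, 0, 0], [0, 0, 0, 0, 0, 0]]]}}

```text
t: 25.95
tool_pos: [0.4413, -0.1376, 0.1526]
orientation: [2.25, 2.19, 0.001]
force: [0.8, -0.1, 0.4]
opening: 0.0932
gripper_force: 0.0
```

```bash
python3 - <<'E'
from h import *
s=eyes.read_camera("scene");t=eyes.read_camera("top")
a=cv2.resize(s[175:275,170:400],None,fx=3,fy=3,interpolation=cv2.INTER_CUBIC); b=cv2.resize(t[120:180,155:315],(690,259),interpolation=cv2.INTER_CUBIC)
cv2.imwrite("pics/fin.png",np.vstack([a,b]))
E
```

```text
(no output)
```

View pics/fin.png

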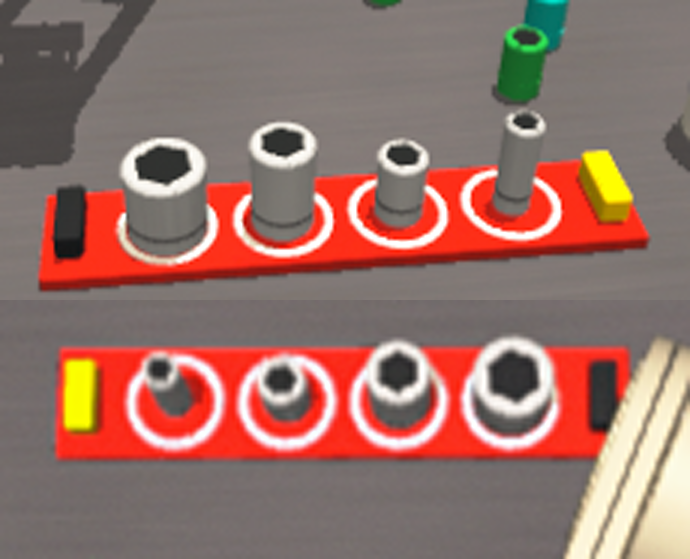

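All four stand upright in order: top-view tops are a (160,368), b (282,379), c (397,370) and d (512,376). One quick numeric check, then I hand in.

```bash
python3 - <<'E'
from h import *
from plant import ticket
f=lambda p,k,o:((p[0]+.5)/k-.5+o[0],(p[1]+.5)/k-.5+o[1])
T=[(160,368),(282,379),(397,370),(512,376)];S=[(524,121),(403,155),(282,143),(163,164)]
R=[(.658,.1722),(.6558,.0917),(.6539,.0117),(.6519,-.0679)]
ok=True
for t,s,r in zip(T,S,R):
    X=tri(f(s,3,(170,175)),f((t[0],t[1]-300),4.3125,(155,120))); e=X[:2]-r; ok&=abs(e).max()<.007; print(X.round(4),(e*1e3).round(1))
if ok: print(ticket.close_job())
E
```

```text
[0.6588 0.1707 0.0873] [ 0.8 -1.5]
[0.6565 0.0912 0.0637] [ 0.7 -0.5]
[0.6551 0.011  0.0814] [ 1.2 -0.7]
[ 0.6527 -0.0672  0.0691] [0.8 0.7]
the job is handed in; nothing more can be done
None
```

All four sockets stand upright on their rings, narrowest to widest from the yellow block, each within about 2 mm of its ring centre by camera check; the job was handed in at about 26 s, and the verdict was not shown to me.

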